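# Set the channel selector to green and record

### The arm

A 6-joint arm with a two-finger parallel gripper is mounted at the origin on the work surface. World frame = base frame: x ahead of the robot, y to its left, z up, the work surface at z = 0. Lengths are in m, angles in rad, forces in N, time in s.
With the tool pointing down it reaches from about 0.25 to 0.775 m from the base axis. Payload 4 kg.
Tool frame: the origin (TCP) lies at the centre of the arm's flange, where the gripper is bolted on; the fingertips stand 199 mm ahead of it and the grasp point (between the pads) lies 180 mm ahead of it (robot.tcp_to_tips is the distance from the TCP to the fingertips, in m); z points along the fingers, y is the line along which they close (so a half turn about z gives the same grasp; the last joint's range is limited). The gripper opens to 94 mm and grips with 3 to 60 N. Pads are 16 mm wide; open, the fingers measure 119 mm over their backs; the gripper's body (75 mm by 177 mm) begins 78 mm behind the grasp point.
Start: joints at [-1.353, 0.087, 1.371, -0, 1.684, -0.103], TCP at [0.173, -0.522, 0.405] pointing down, gripper open.
Joint ranges: [-3.1, 3.1], [-0.76, 2.03], [0.27, 2.55], [-1.08, 4.22], [0.17, 2.65], [-2.57, 2.57]. Speed limits (rad/s): [2.79, 2.79, 3.14, 3.14, 3.14, 3.14].

### API

Orientations are given as [roll, pitch, yaw] about the fixed x, y, z axes, in that order (R = Rz(yaw) Ry(pitch) Rx(roll)).
In Python, from bench import telemetry, snapshot, ticket, robot gives the robot as it stands.
- The arm moves only by the tool apply_moves, never from a script. Its argument "moves" is a list that holds one entry, the list of rows, each a list of 5 numbers: the shift along the tool's x, y, z in units of 50 mm (1.0 is 50 mm), then the turn about the tool's z in units of 10 degrees (1.0 is 10 degrees), then the closure, from 0 (fully open) to 1 (shut). A call has 1 to 10 rows; each row is the pose to reach, as a shift and turn from the pose commanded when the call began, along the tool's axes at that moment; what a row does not reach only later rows make up. A row lasts 1/8 s, in which the tool goes at most 62.5 mm and 10.7 degrees, less where a joint would pass 70% of its speed; a pose out of reach is approached as far as the arm can. A call with a gripper value outside its range is refused whole. The fingers move at their own pace and stop on an object; the grip force is fixed at half the most. Time passes only in rows, so rows that repeat a pose let the fingers close. It gives the time, the measured TCP pose, the force, the opening and the grip force at its end, in the units of the state.
- telemetry.get_obs(): the state, without advancing time (a new reading comes with each control period).
- snapshot(name): name is "scene" or "top" or "wrist"; returns a dict with "image" (384x512x3 uint8, red, green, blue), "fovy" (degrees; the focal length in pixels is half the picture's height over the tangent of half this angle, whatever the lens; pixels are square), "cx", "cy" (the principal point, pixels), "R" (3x3) and "t" (3): a world point X has camera coordinates R X + t. Camera axes: x right, y down, z forward; pixel columns grow to the right and rows downward; lengths in m; the calibration is good to about 2 mm. A picture is of the moment at which its call begins. There is no depth.
- ticket.close_job(): hands the job in; it is judged then, once.
The state is a dict: "time": time; "joint_positions": joint angles; "qvel": joint speeds; "joint_torque": joint torques, N m; "tool_pos": TCP position; "ee_rot": TCP orientation; "wrist_force": force on the tool from outside, world axes, zero at the start; "wrist_torque": the same for the moment, N m; "width": finger opening in m; "finger_force": force on a finger pad.
Only numpy, scipy, OpenCV 4.12 (cv2) and the standard library are available. Lean on these libraries where they do the work, as an engineer would, in place of code of your own. Each camera call takes 0.05 s, during which the arm holds its last target. There are 200 camera calls.

### The job

On the grey read-out console, push the orange tab of the rotary selector around until it points at the green mark, then press the red button to record that channel and let it spring back. Only press the button when the tab is at green, leave the tab pointing there, and do not lift or shift any of the loose things standing about.

Things in the scene. Friction and masses are not known exactly. Their poses are not given: they have to be found in the camera images.
- console: the read-out console: a fixed grey box 240 mm deep, 400 mm wide, flat black deck 62 mm above the table, turned by up to 20 degrees. Origin at the centre of its underside; x to its back (away from the robot), y to its left, z up. A display hood 22 mm high stands on the deck at x = 84 to 112 mm, y = -55 to +115 mm.
- dial_axis (a point): the point on the selector's vertical turning axis at deck height (62 mm above the table); axes as the console's. Round it turns an aluminium disc 80 mm across and 18 mm high, with a hub 40 mm across up to 27 mm above the deck.
- tab_tip (a point): the outer end of the selector's orange tab, 90 mm from the axis and 19 mm above the deck (the tab's mid height). The tab is an upright fin 8 mm thick sticking straight out of the disc's rim, 40 to 90 mm from the axis, 4 to 34 mm above the deck. The point turns with the selector: its x axis points inward to the axis, so the tab points along -x; z is up.
- selector (a joint): angle of the selector in rad: 0 when the tab points straight to the console's front (towards the robot), positive counterclockwise seen from above; stops at -1.75 and +1.75, no detents. It turns freely both ways against a steady drag of about 0.14 N m (2 N when pushed 70 mm from the axis) and stays where it is left.
- green_mark: the green mark: a flat round stud 28 mm across and 2 mm high on the deck; origin at the centre of its underside, 115 mm from the selector's axis. Four such marks (green, blue, yellow, white) lie round the front of the selector, at selector angles -1.3, -0.65, 0.65 and 1.3 rad; which colour lies where changes from run to run.
- blue_mark: the blue mark, same shape as the green one
- yellow_mark: the yellow mark, same shape as the green one
- white_mark: the white mark, same shape as the green one
- record_top (a point): centre of the top face of the red push button (28 mm across) in its grey housing on the deck, at the right of the console; pressed straight down
- record (a joint): travel of the red button in m: 0 up, 0.006 fully down; spring return, fully down takes about 5 N. It counts as pressed beyond 0.004 m.
- cutting_ring: a loose steel ring 62 mm across, 22 mm high on the deck's back right corner; origin at the centre of its underside. Bystander.
- load_cap: a loose brass loading cap 48 mm across, 30 mm high on the deck's back left corner; origin at the centre of its underside. Bystander.
- weight_left: a loose dark steel slotted weight standing on the table beside the console, a disc 72 mm across and 22 mm thick with a stub 24 mm across up to 34 mm; origin at the centre of its underside. Bystander.
- weight_right: a loose dark steel slotted weight standing on the table beside the console, a disc 72 mm across and 22 mm thick with a stub 24 mm across up to 34 mm; origin at the centre of its underside. Bystander.
- cell: a loose brass consolidation cell 100 mm across, 66 mm high, on the table right of the robot; origin at the centre of its underside. Bystander.
- gauge_stand: a loose dial gauge on a post with a blue block foot (60 by 50 mm), 200 mm high, on the table left of the robot; origin at the centre of its underside. Bystander.
- spatula: a loose spatula lying on the table to the right of the console. Bystander.

How it is judged:
By the outcome, as a careful person would: the job done as asked, in the order asked, and still so for the second after the job is handed in, with the robot touching nothing.
It also fails if it takes over 51 s, if anything falls off the work surface, if the arm or the gripper's body presses on something with over 40 N, if the wrist force passes 120 N, or if a joint passes its speed limit or range.

## Working session

There is one attempt and no reset: what is moved stays moved. The work goes in short steps, Python scripts to look and compute and a tool call to move; the robot and the scene stay as the last step left them, time stands still between calls to the robot, and variables do not carry over. Pictures are saved under pics/ and viewed, at most 10 in all, crops included, and the job is handed in when it is done.

Besides the shell and the picture viewer there is one more tool, called as name([rows], argument=value, ...), one row to a line, values as JSON. apply_moves: Moves the arm, as the interface text tells. Its arguments: {"type":"object","properties":{"moves":{"type":"array","items":{"type":"array","items":{"type":"array","items":{"type":"number"}}}}},"required":["moves"]}

```bash
mkdir -p pics; cat > h.py <<'E'
import numpy as np, cv2
from bench import telemetry, snapshot, ticket, robot
def snap(n,f):
    s=snapshot(n); cv2.imwrite('pics/'+f,cv2.cvtColor(s['image'],cv2.COLOR_RGB2BGR)); return s
def ray(s,u,v,z):
    f=s['image'].shape[0]/2/np.tan(np.radians(s['fovy'])/2)
    R=np.array(s['R']);t=np.array(s['t']);c=-R.T@t
    d=R.T@np.array([(u-s['cx'])/f,(v-s['cy'])/f,1]); return c+d*(z-c[2])/d[2]
def proj(s,X):
    f=s['image'].shape[0]/2/np.tan(np.radians(s['fovy'])/2)
    p=np.array(s['R'])@np.array(X)+s['t']; return p[0]/p[2]*f+s['cx'],p[1]/p[2]*f+s['cy']
def blobs(s,z,amin=15):
    hsv=cv2.cvtColor(s['image'],cv2.COLOR_RGB2HSV)
    for n,lo,hi in [('red',(0,150,60),(6,255,255)),('red2',(174,150,60),(180,255,255)),('orange',(8,170,100),(18,255,255)),('yellow',(22,130,100),(33,255,255)),('green',(45,100,50),(85,255,255)),('blue',(98,120,60),(128,255,255)),('white',(0,0,215),(180,30,255))]:
        k,_,st,c=cv2.connectedComponentsWithStats(cv2.inRange(hsv,lo,hi))
        for i in range(1,k):
            if st[i,4]>=amin: print(n,st[i],c[i].round(1),ray(s,*c[i],z).round(4))
E
python3 - <<'E'
from h import *
for n in('top','scene'):
    s=snap(n,n+'0.png'); print(n); blobs(s,.064)
o=telemetry.get_obs();print(o['time'],o['tool_pos'],o['ee_rot'],o['width'])
E
```

```text
top
red [33 90 12 10 81] [38.2 94.2] [0.8167 0.6584 0.064 ]
red [284 165   9   9  67] [288.  169.1] [ 0.5572 -0.1148  0.064 ]
orange [339  63   5   5  21] [341.  65.] [ 0.88   -0.2911  0.064 ]
orange [294  65   5   4  18] [295.8  66.5] [ 0.8799 -0.1504  0.064 ]
orange [316  64   5   5  18] [318.3  65.9] [ 0.8795 -0.2205  0.064 ]
orange [465  76  12   6  29] [470.8  77.6] [ 0.8262 -0.6878  0.064 ]
orange [172 151  14  15 119] [177.4 157.3] [0.6034 0.2221 0.064 ]
orange [  2 176  27  16 257] [ 15.9 182.7] [0.5391 0.7191 0.064 ]
orange [222 177   6  17  43] [224.3 185. ] [0.5141 0.0797 0.064 ]
orange [  0 194  23  12 164] [ 10.  200.4] [0.4849 0.7354 0.064 ]
orange [362 245  25  30 267] [370.3 263. ] [ 0.2702 -0.3475  0.064 ]
yellow [459  97  19   8 100] [468.1 100.1] [ 0.7553 -0.6737  0.064 ]
yellow [182 158   5   5  19] [184.2 159.6] [0.5956 0.2012 0.064 ]
yellow [246 186   9   9  62] [250.  189.7] [0.4975 0.0022 0.064 ]
yellow [374 250  14  15 170] [380.2 256.8] [ 0.2876 -0.3775  0.064 ]
green [201 196  10  10  84] [205.4 200.7] [0.468  0.1379 0.064 ]
blue [318  49  16   1  16] [325.
[... 1532 characters left out ...]
7  27  83] [205.8  99.3] [-0.3223 -0.0508  0.064 ]
blue [  91   90   93   36 2525] [138.4 107. ] [-0.301  -0.3515  0.064 ]
blue [54 98 20  5 32] [62.3 99.8] [-0.453 -0.689  0.064]
blue [ 32 101  15  30 177] [ 39.4 116. ] [-0.2946 -0.7585  0.064 ]
blue [ 55 101  36  28 722] [ 72.8 114.9] [-0.2765 -0.6226  0.064 ]
blue [   0  103   28   48 1000] [ 10.7 128.4] [-0.1974 -0.8479  0.064 ]
blue [352 162  21  19 273] [362.1 171.2] [0.3924 0.3873 0.064 ]
blue [249 217  12   8  80] [254.5 220.4] [ 0.5687 -0.0266  0.064 ]
blue [ 141  296  123   80 4532] [200.8 335.8] [ 0.9166 -0.2227  0.064 ]
0.1 [ 0.17337705 -0.52186981  0.40362768] [-3.13961692e+00 -1.82814927e-04  3.20731013e-01] 0.09398736765494987
```

View pics/top0.png

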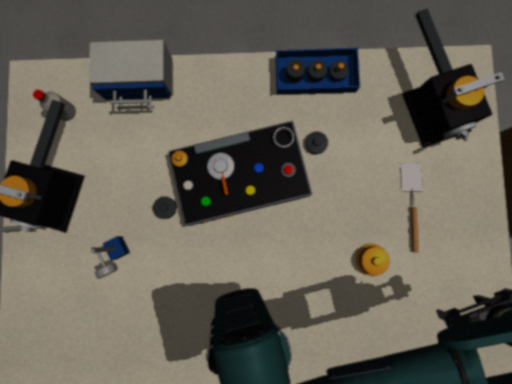

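View pics/scene0.png

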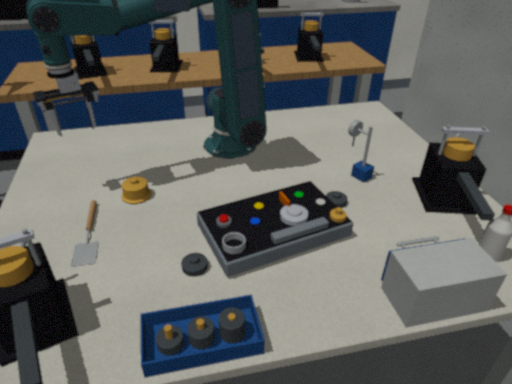

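Top view: the marks run white (188,185), green (205,201), yellow (250,190), blue (258,167) around the dial at (221,165). The orange tab lies between green and yellow, and the red button is at (288,169). Next I fit the geometry.

```bash
cat > m.py <<'E'
from h import *
from scipy.optimize import least_squares
s=snapshot('top')
im=s['image'];g=im[175:196,178:199].min(2).astype(float);m=g>110
k,_,st,c=cv2.connectedComponentsWithStats(m.astype(np.uint8)); print('w',st[1:],c[1:]+[178,175])
i=1+np.argmax(st[1:,4]); w=ray(s,*(c[i]+[178,175]),.064)[:2]
P=np.array([w,[.4695,.1372],[.499,.0015],[.567,-.0258]]);A=[-1.3,-.65,.65,1.3]
f=lambda p:np.concatenate([P[j]-p[:2]+.115*np.array([np.cos(A[j]+p[2]),np.sin(A[j]+p[2])]) for j in range(4)])
r=least_squares(f,[.57,.09,.2]);p=r.x;print(w,'axis',p,'res',(r.fun*1e3).round(1))
hsv=cv2.cvtColor(im,cv2.COLOR_RGB2HSV)
m=cv2.inRange(hsv[168:200,212:236],(5,120,80),(20,255,255));ys,xs=np.nonzero(m);
q=np.array([ray(s,x+212,y+168,.096)[:2] for x,y in zip(xs,ys)])-p[:2]
rr=np.hypot(*q.T);a=np.arctan2(-q[:,1],-q[:,0])-p[2];print('tab r',rr.min(),rr.max(),'ang',np.median(a[rr>.05]))
print('button',ray(s,288,169.1,.08))
for t in(0,-.65):print(t,p[:2]-.07*np.array([np.cos(t+p[2]),np.sin(t+p[2])]))
E
python3 m.py
```

```text
w [[ 6  7  8  7 45]] [[187.71111111 184.86666667]]
[0.51758016 0.19113619] axis [0.57293049 0.08945102 0.22160747] res [-1.   0.3  1.2 -0.   0.1  0.1 -0.3 -0.4]
tab r 0.03024093917140072 0.09092055121422644 ang -0.029692161737256487
button [ 0.55483181 -0.11344595  0.08      ]
0 [0.50464232 0.07406515]
-0.65 [0.50925607 0.11852966]
```

apply_moves([
  [[10.1, -8.7, 0, -4.7, 1], [10.1, -8.7, 0, -4.7, 1], [10.1, -8.7, 0, -4.7, 1], [10.1, -8.7, 0, -4.7, 1], [10.1, -8.7, 0, -4.7, 1], [10.1, -8.7, 0, -4.7, 1], [10.1, -8.7, 0, -4.7, 1], [10.1, -8.7, 0, -4.7, 1], [10.1, -8.7, 0, -4.7, 1], [10.1, -8.7, 0, -4.7, 1]],
])

```text
time: 1.4
tool_pos: [0.4947, 0.0165, 0.4045]
ee_rot: [3.141, 0.0, 1.141]
wrist_force: [-0.1, -0.6, 1.0]
width: 0.0007
finger_force: 0.0
```

```bash
cat >> h.py <<'E'
def need(x,y,z,yaw):
    o=telemetry.get_obs(); p=np.array(o['tool_pos']); a=o['ee_rot'][2]; d=np.array([x,y,z])-p
    print('t',o['time'],'pos',p.round(4),'rot',np.round(o['ee_rot'],4),'F',np.round(o['wrist_force'],1),'w',o['width'])
    print('need',((np.cos(a)*d[0]+np.sin(a)*d[1])/.05).round(3),((np.sin(a)*d[0]-np.cos(a)*d[1])/.05).round(3),(-d[2]/.05).round(3),(-np.degrees(yaw-a)/10).round(3))
E
python3 -c "
from h import *
need(.5148,.0505,.404,1.14)
s=snap('wrist','w1.png'); blobs(s,.064)"
```

```text
t 1.4 pos [0.4947 0.0165 0.4045] rot [3.1413e+00 4.0000e-04 1.1414e+00] F [-0.1 -0.6  1. ] w 0.0006653278474862548
need 0.785 0.082 0.01 0.008
red [346 254  26  27 456] [359.1 266.8] [ 0.5605 -0.1187  0.064 ]
orange [223 100  47  38 446] [246.1 118.1] [0.5138 0.0817 0.064 ]
yellow [253 173  26  33 707] [265.5 189.2] [0.5015 0.0074 0.064 ]
green [322   0  76 121 309] [358.7  57.7] [0.6339 0.0877 0.064 ]
green [166  58  29  40 914] [179.8  77.7] [0.4719 0.1422 0.064 ]
blue [322 170  27  33 743] [335. 186.] [ 0.5691 -0.0198  0.064 ]
white [  35    0   89   49 2708] [74.5 17.6] [0.4088 0.228  0.064 ]
white [206   0  10   7  39] [211.5   2.2] [0.5285 0.1872 0.064 ]
white [  370     0   142   304 21538] [467.3 113.5] [ 0.7141 -0.0051  0.064 ]
white [ 286   33   58   88 2991] [318.5  75.4] [0.5936 0.0889 0.064 ]
white [259  68   6  25 125] [261.6  78.9] [0.5428 0.1086 0.064 ]
white [    0    79   234   225 38675] [ 96.2 203.3] [0.3315 0.0681 0.064 ]
white [418 213   6  20  45] [420.3 222.3] [ 0.6387 -0.096   0.064 ]
white [256 265   2  39  46] [256.2 284.7] [ 0.4457 -0.0911  0.064 ]
white [360 276  65  28 890] [392.5 294.4] [ 0.5837 -0.1681  0.064 ]
white [  23  338  132   39 4948] [ 88.6 357. ] [ 0.2172 -0.0962  0.064 ]
white [251 338  11  39 321] [256.  356.6] [ 0.4043 -0.1813  0.064 ]
white [ 360  338  133   46 5793] [424.3 360.2] [ 0.5905 -0.2724  0.064 ]
```

View pics/w1.png

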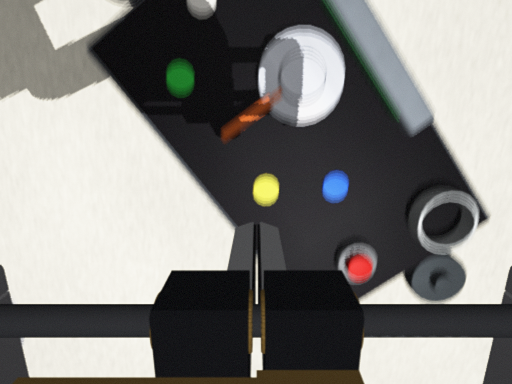

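The wrist view shows the tab at (246,118), clear of the closed fingertips at (256,225). Green is at (180,78) and the red button at (359,267). Now I finish the approach and go down on the yellow side of the tab.

apply_moves([
  [[0.8, 0.1, 0, 0, 1], [0.8, 0.1, 0, 0, 1], [0.8, 0.1, 1, 0, 1], [0.8, 0.1, 2, 0, 1], [0.8, 0.1, 2.5, 0, 1], [0.8, 0.1, 2.5, 0, 1], [0.8, 0.1, 2.5, 0, 1]],
])

```text
time: 2.33
tool_pos: [0.5157, 0.048, 0.2812]
ee_rot: [3.139, -0.001, 1.14]
wrist_force: [-0.5, 0.0, -0.0]
width: 0.0006
finger_force: 0.0
```

```bash
python3 -c "
from h import *
need(.5043,.1077,.279,1.14)
s=snap('wrist','w2.png'); blobs(s,.064,200)
print(proj(s,[.51302,.05,.08]))"; python3 m.py
```

```text
t 2.325 pos [0.5157 0.048  0.2812] rot [ 3.1393e+00 -7.0000e-04  1.1402e+00] F [-0.5  0.  -0. ] w 0.0005559153191303283
need 0.989 -0.705 0.044 0.001
orange [ 187  157   98   77 1371] [233.6 198.1] [0.5113 0.0724 0.064 ]
green [354   0 118 196 825] [411.4  95.3] [0.6354 0.0856 0.064 ]
green [ 104  108   46   46 1608] [126.6 130.9] [0.4703 0.1384 0.064 ]
blue [ 346  267   39   36 1025] [365.9 284.1] [ 0.5684 -0.0229  0.064 ]
white [   0    0   50   61 1640] [16.5 23.1] [0.4447 0.2158 0.064 ]
white [ 425    0   87  159 6934] [482.5  52.7] [0.6799 0.091  0.064 ]
white [ 256   61  131  119 4072] [329.   97.6] [0.5902 0.1049 0.064 ]
white [293  98  31  17 282] [310.  106.1] [0.578 0.105 0.064]
white [261 130  23  34 522] [270.4 146.4] [0.5465 0.093  0.064 ]
white [284 137  34  35 792] [302.2 151.8] [0.5633 0.0816 0.064 ]
white [    0   141   164   163 16561] [ 61.4 240.5] [0.3932 0.094  0.064 ]
white [273 161  35  15 257] [288.7 169.8] [0.5511 0.0746 0.064 ]
white [  21  338  135   39 4996] [ 88.8 356.9] [0.3586 0.006  0.064 ]
(np.float64(250.1590266715197), np.float64(235.84246935171714))
w [] []Traceback (most recent call last):
  File "m.py", line 6, in <module>
    i=1+np.argmax(st[1:,4]); w=ray(s,*(c[i]+[178,175]),.064)[:2]
        ~~~~~~~~~^^^^^^^^^^
    return _wrapfunc(a, 'argmax', axis=axis, out=out, **kwds)
    return bound(*args, **kwds)
ValueError: attempt to get argmax of an empty sequence
```

View pics/w2.png

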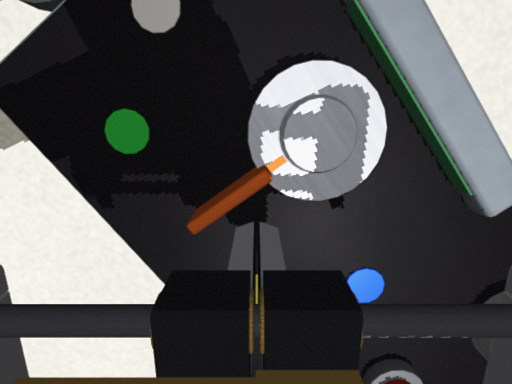

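The tips at (256,222) are just to the yellow side of the tab, which runs from (190,228) to (280,162). I push slowly, stopping short of green (127,131).

apply_moves([
  [[0.12, -0.08, 0, 0, 1], [0.24, -0.17, 0, 0, 1], [0.36, -0.26, 0, 0, 1], [0.48, -0.34, 0, 0, 1], [0.58, -0.42, 0, 0, 1], [0.68, -0.5, 0, 0, 1], [0.78, -0.56, 0, 0, 1], [0.88, -0.62, 0, 0, 1], [0.88, -0.62, 0, 0, 1], [0.88, -0.62, 0, 0, 1]],
])

```text
time: 3.68
tool_pos: [0.5054, 0.102, 0.2795]
ee_rot: [-3.14, -0.001, 1.141]
wrist_force: [0.4, -0.3, 0.1]
width: 0.0005
finger_force: 0.0
```

```bash
cat > a.py <<'E'
from h import *
import sys
need(.5043,.1077,.279,1.14)
ax=np.array([.57293,.08945]);y0=.2216
s=snap('wrist',sys.argv[1]);hsv=cv2.cvtColor(s['image'],cv2.COLOR_RGB2HSV)
m=cv2.inRange(hsv,(3,120,50),(18,255,255))
m[300:]=0
c=max(cv2.findContours(m,0,1)[0],key=cv2.contourArea)
q=np.array([ray(s,*p[0],.096)[:2] for p in c]);r=np.hypot(*(q-ax).T)
print('r',r.min(),r.max(),'area',cv2.contourArea(c))
mm=np.zeros_like(m);cv2.drawContours(mm,[c],-1,255,-1);ys,xs=np.nonzero(mm)
q=np.array([ray(s,x,y,.096)[:2] for x,y in zip(xs,ys)])-ax;r=np.hypot(*q.T);k=(r>.05)
a=np.arctan2(-q[:,1],-q[:,0])-y0;print('tab angle',np.median(a[k]),[a[(r>lo)&(r<lo+.01)].mean().round(3) for lo in(.05,.06,.07,.08)])
g=cv2.inRange(hsv,(45,100,50),(75,255,255))
k,_,st,cc=cv2.connectedComponentsWithStats(g)
for i in range(1,k):
    if st[i,4]>300: w=ray(s,*cc[i],.064)[:2]-ax;print('green',w+ax,np.hypot(*w),np.arctan2(-w[1],-w[0])-y0)
E
python3 a.py w3.png
```

```text
t 3.675 pos [0.5054 0.102  0.2795] rot [-3.1404e+00 -7.0000e-04  1.1413e+00] F [ 0.4 -0.3  0.1] w 0.00045871682409220286
need 0.094 -0.067 0.01 0.008
r 0.026837248381417125 0.08909074914509899 area 2501.5
tab angle -0.6955235234857813 [np.float64(-0.719), np.float64(-0.704), np.float64(-0.692), np.float64(-0.674)]
green [0.63604948 0.08139264] 0.06363166920980613 2.793026825444812
green [0.46998502 0.13883419] 0.11417735253227802 -0.6688878008112353
```

View pics/w3.png

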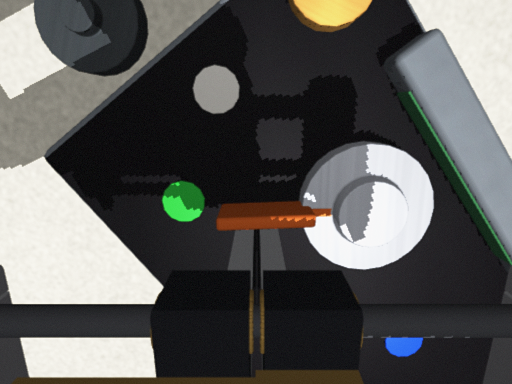

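The tab now lies along (220–330, ~213) and points close to green (184,201), with the fingers just below it. I measure the angle more carefully using the top face's edge directions.

```bash
python3 - <<'E'
from h import *
im=cv2.imread('pics/w3.png');cv2.imwrite('pics/c3.png',cv2.resize(im[130:290,160:450],None,fx=2.7,fy=2.7,interpolation=cv2.INTER_CUBIC))
s=snapshot('top');I=cv2.cvtColor(s['image'],cv2.COLOR_RGB2BGR)
cv2.imwrite('pics/t3.png',cv2.resize(I[130:220,160:310],None,fx=5,fy=5,interpolation=cv2.INTER_CUBIC))
E
```

```text
(no output)
```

View pics/c3.png

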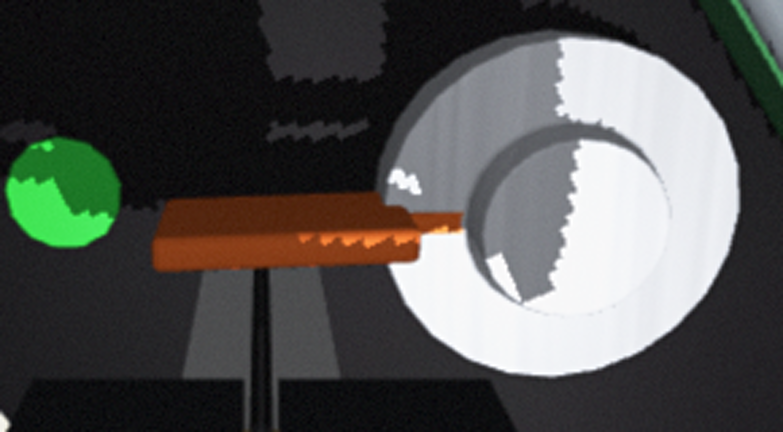

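View pics/t3.png

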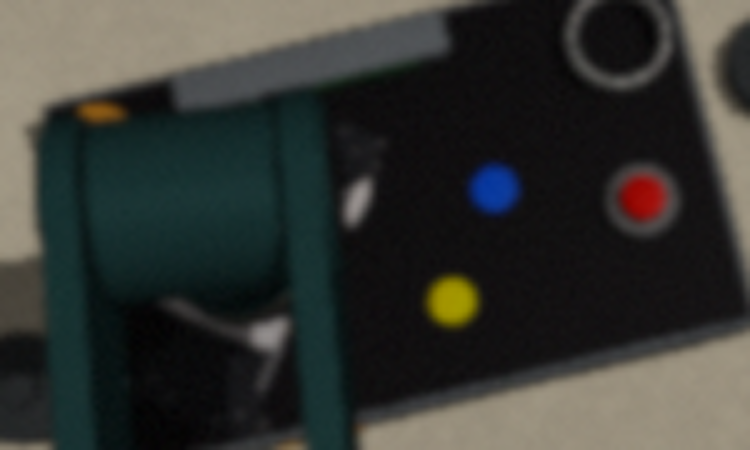

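```bash
python3 - <<'E'
from h import *
s=snapshot('wrist');R=np.array(s['R']);print('cam',-R.T@s['t'],'fwd',R[2])
ax=np.array([.57293,.08945])
crop=lambda p:((np.array(p)-[160,130])*2.7).round(0)
print('hubtop',crop(proj(s,[*ax,.089])))
for a in(-.65,-.70):
  t=a+.2216;u=-np.array([np.cos(t),np.sin(t)]);n=np.array([-u[1],u[0]])
  for z in(.096,.066): print(a,z,[crop(proj(s,[*(ax+r*u+e*n),z])).tolist() for r in(.09,.045) for e in(.004,-.004)])
E
```

```text
cam [0.53718355 0.17099354 0.25799769] fwd [-0.10866811 -0.23619468 -0.96561033]
hubtop [575. 234.]
-0.65 0.096 [[145.0, 264.0], [144.0, 227.0], [365.0, 264.0], [366.0, 227.0]]
-0.65 0.066 [[162.0, 218.0], [161.0, 186.0], [350.0, 218.0], [351.0, 186.0]]
-0.7 0.096 [[144.0, 243.0], [144.0, 206.0], [365.0, 254.0], [368.0, 216.0]]
-0.7 0.066 [[161.0, 200.0], [161.0, 167.0], [350.0, 209.0], [352.0, 177.0]]
```

Comparing projections, the lower, lighter face is the tab's top. Its slope and tip row put the tab at about -0.62 rad, so it needs about 2 mm more. After that I back off and go up.

apply_moves([
  [[0.03, 0, 0, 0, 1], [0.05, 0, 0, 0, 1], [0.05, 0, 0, 0, 1], [0.05, 0, 0, 0, 1], [-0.2, 0, 0, 0, 1], [-0.4, 0, 0, 0, 1], [-0.4, 0, -1, 0, 1], [-0.4, 0, -2, 0, 1], [-0.4, 0, -2, 0, 1], [-0.4, 0, -2, 0, 1]],
])

```text
time: 5.08
tool_pos: [0.4969, 0.0831, 0.3792]
ee_rot: [-3.141, 0.0, 1.141]
wrist_force: [-0.1, 0.1, 0.8]
width: 0.0
finger_force: 0.0
```

```bash
python3 - <<'E'
from h import *
need(.557,-.114,.38,1.14)
s=snap('wrist','w4.png')
ax=np.array([.57293,.08945]);x0,y0=160,110
I=cv2.imread('pics/w4.png')
def P(p,c):
    cv2.circle(I,tuple(int(round(v)) for v in p),1,c,-1)
a=-.65+.2216;u=-np.array([np.cos(a),np.sin(a)]);n=np.array([-u[1],u[0]])
for r in(.09,.045):
  for e in(.004,-.004):P(proj(s,[*(ax+r*u+e*n),.096]),(255,0,0))
P(proj(s,[*ax,.089]),(0,0,255));P(proj(s,[*(ax+.115*u),.064]),(255,255,255))
b=proj(s,[*ax,.089]);x,y=int(b[0])-170,max(0,int(b[1])-75);print(x,y,b)
x=max(x,0);cv2.imwrite('pics/c4.png',cv2.resize(I[y:y+170,x:x+250],None,fx=3,fy=3,interpolation=cv2.INTER_CUBIC))
E
```

```text
t 5.075 pos [0.4969 0.0831 0.3792] rot [-3.1414e+00  1.0000e-04  1.1406e+00] F [-0.1  0.1  0.8] w 4.5770032093152724e-05
need -3.081 2.736 -0.016 0.003
163 80 (np.float64(333.48913398801295), np.float64(155.36928663488777))
```

View pics/c4.png

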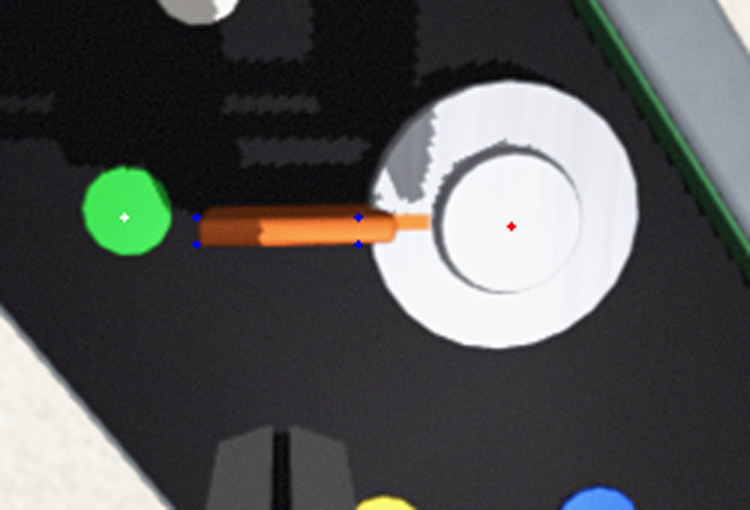

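The tab's top face matches the blue dots I predicted for -0.65 rad to within about 0.02 rad, and it points at green's centre. Next I go to the button, stopping short so the wrist camera can see it.

apply_moves([
  [[-4.3, 2.7, 0, 0, 1], [-4.3, 2.7, 0, 0, 1], [-4.3, 2.7, 0, 0, 1], [-4.3, 2.7, 0, 0, 1], [-4.3, 2.7, 0, 0, 1], [-4.3, 2.7, 0, 0, 1], [-4.3, 2.7, 0, 0, 1], [-4.3, 2.7, 0, 0, 1]],
])

```text
time: 6.12
tool_pos: [0.5304, -0.1667, 0.3797]
ee_rot: [-3.142, -0.0, 1.143]
wrist_force: [-0.3, -0.1, 0.8]
width: 0.0004
finger_force: 0.0
```

```bash
python3 - <<'E'
from h import *
need(.555,-.114,.38,1.14)
L=[]
for n in('wrist','top','scene'):
    s=snap(n,n+'5.png');hsv=cv2.cvtColor(s['image'],cv2.COLOR_RGB2HSV)
    m=cv2.inRange(hsv,(0,150,60),(6,255,255))|cv2.inRange(hsv,(174,150,60),(180,255,255))
    k,_,st,c=cv2.connectedComponentsWithStats(m)
    for i in range(1,k):
        if st[i,4]>30:
            p=ray(s,*c[i],.08); print(n,st[i],c[i].round(1),p.round(4),ray(s,*c[i],.09).round(4))
            if np.hypot(*(p[:2]-[.555,-.114]))<.04:
                C=-np.array(s['R']).T@s['t'];L.append((C,(p-C)/np.linalg.norm(p-C)))
A=0;b=0
for C,d in L: M=np.eye(3)-np.outer(d,d);A=A+M;b=b+M@C
print(np.linalg.solve(A,b))
E
```

```text
t 6.125 pos [ 0.5304 -0.1667  0.3797] rot [-3.1416e+00 -1.0000e-04  1.1433e+00] F [-0.3 -0.1  0.8] w 0.00039180647610113467
need 1.164 0.011 -0.006 0.019
wrist [243 113  31  32 762] [258.  128.4] [ 0.5566 -0.1131  0.08  ] [ 0.5568 -0.1125  0.09  ]
top [33 90 12 10 83] [38.5 94.4] [0.81   0.6482 0.08  ] [0.8062 0.6423 0.09  ]
top [284 165  10   9  70] [288.3 169.3] [ 0.5542 -0.1144  0.08  ] [ 0.5527 -0.1135  0.09  ]
scene [503 205   9  10  75] [507.5 209.4] [0.6953 0.7007 0.08  ] [0.7056 0.6879 0.09  ]
scene [219 214  10   9  71] [223.3 217.7] [ 0.5571 -0.1145  0.08  ] [ 0.5692 -0.1162  0.09  ]
[ 0.55544855 -0.11398272  0.07836109]
```

View pics/wrist5.png

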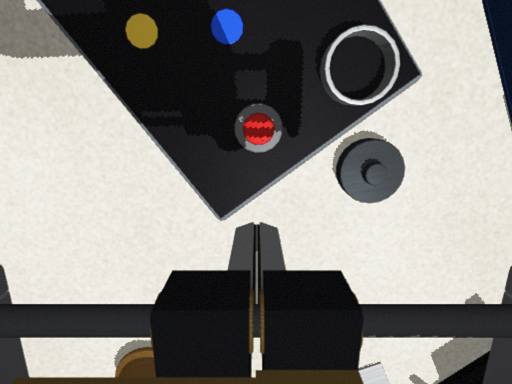

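The button is at (258,128) in the wrist view. The three views triangulate it to (0.556, -0.114), top at about 0.078 m. I move over it and descend to about 10 mm above.

apply_moves([
  [[1.18, 0.02, 0, 0, 1], [1.18, 0.02, 0, 0, 1], [1.18, 0.02, 0.7, 0, 1], [1.18, 0.02, 1.4, 0, 1], [1.18, 0.02, 1.8, 0, 1], [1.18, 0.02, 1.8, 0, 1], [1.18, 0.02, 1.8, 0, 1]],
])

```text
time: 7.15
tool_pos: [0.5561, -0.1153, 0.2909]
ee_rot: [3.14, 0.0, 1.141]
wrist_force: [0.3, -0.1, 0.2]
width: 0.0005
finger_force: 0.0
```

apply_moves([
  [[0, 0, 0.06, 0, 1], [0, 0, 0.12, 0, 1], [0, 0, 0.18, 0, 1], [0, 0, 0.2, 0, 1], [0, 0, 0.2, 0, 1], [0, 0, 0.2, 0, 1]],
])

```text
time: 7.9
tool_pos: [0.5561, -0.1151, 0.2802]
ee_rot: [3.14, -0.0, 1.141]
wrist_force: [-0.3, -0.4, 3.5]
width: 0.0004
finger_force: 1.6
```

apply_moves([
  [[0, 0, 0.03, 0, 1], [0, 0, 0.03, 0, 1], [0, 0, 0.03, 0, 1]],
])

```text
time: 8.28
tool_pos: [0.5561, -0.1151, 0.2785]
ee_rot: [3.14, -0.0, 1.141]
wrist_force: [1.0, -0.8, 3.5]
width: 0.0004
finger_force: 2.1
```

apply_moves([
  [[0, 0, 0.03, 0, 1], [0, 0, 0.03, 0, 1], [0, 0, 0.03, 0, 1]],
])

```text
time: 8.65
tool_pos: [0.556, -0.1151, 0.2775]
ee_rot: [3.14, -0.0, 1.141]
wrist_force: [0.7, -0.5, 6.4]
width: 0.0004
finger_force: 3.2
```

apply_moves([
  [[0, 0, 0.03, 0, 1], [0, 0, 0.03, 0, 1], [0, 0, 0.03, 0, 1]],
])

```text
time: 9.02
tool_pos: [0.556, -0.1151, 0.2774]
ee_rot: [3.14, -0.0, 1.141]
wrist_force: [-0.2, 0.1, 11.7]
width: 0.0008
finger_force: 5.7
```

The tool has reached a hard stop at 11.7 N. I release in small steps and read the force at each one, to confirm how far the button travelled.

apply_moves([
  [[0, 0, -0.08, 0, 1], [0, 0, -0.08, 0, 1], [0, 0, -0.08, 0, 1], [0, 0, -0.08, 0, 1]],
])

```text
time: 9.52
tool_pos: [0.5561, -0.1151, 0.2791]
ee_rot: [3.141, -0.0, 1.141]
wrist_force: [2.6, -1.6, 3.8]
width: 0.0003
finger_force: 1.9
```

apply_moves([
  [[0, 0, -0.04, 0, 1], [0, 0, -0.04, 0, 1], [0, 0, -0.04, 0, 1]],
])

```text
time: 9.9
tool_pos: [0.5558, -0.115, 0.2809]
ee_rot: [-3.141, 0.0, 1.141]
wrist_force: [1.6, -1.6, 3.5]
width: 0.0005
finger_force: 1.4
```

apply_moves([
  [[0, 0, -0.03, 0, 1], [0, 0, -0.03, 0, 1], [0, 0, -0.03, 0, 1]],
])

```text
time: 10.28
tool_pos: [0.5557, -0.1149, 0.2823]
ee_rot: [-3.14, 0.0, 1.141]
wrist_force: [0.3, -0.7, 2.2]
width: 0.0006
finger_force: 1.0
```

apply_moves([
  [[0, 0, -0.03, 0, 1], [0, 0, -0.03, 0, 1], [0, 0, -0.03, 0, 1]],
])

```text
time: 10.65
tool_pos: [0.5555, -0.1149, 0.2836]
ee_rot: [-3.14, 0.0, 1.141]
wrist_force: [-0.9, -0.0, -0.3]
width: 0.001
finger_force: 0.0
```

apply_moves([
  [[0, 0, -0.03, 0, 1], [0, 0, -0.03, 0, 1], [0, 0, -0.03, 0, 1]],
])

```text
time: 11.02
tool_pos: [0.5559, -0.115, 0.2856]
ee_rot: [-3.142, 0.0, 1.141]
wrist_force: [0.7, 0.6, -0.1]
width: 0.0004
finger_force: 0.0
```

The spring force faded smoothly over about 6 mm, from 0.2774 to 0.283, so the button was fully pressed and has come back up. I retreat and check.

apply_moves([
  [[0, 0, -1, 0, 1], [0, 0, -2, 0, 1], [-2, 0, -2.2, 0, 1], [-3, 0, -2.2, 0, 1], [-4, 0, -2.2, 0, 1], [-4, 0, -2.2, 0, 1], [-4, 0, -2.2, 0, 1]],
])

```text
time: 11.9
tool_pos: [0.4723, -0.2973, 0.3955]
ee_rot: [-3.141, -0.001, 1.139]
wrist_force: [-0.1, -0.6, 0.1]
width: 0.0009
finger_force: 0.0
```

```bash
python3 - <<'E'
from h import *
s=snap('top','t6.png');I=cv2.cvtColor(s['image'],cv2.COLOR_RGB2BGR)
cv2.imwrite('pics/c6.png',cv2.resize(I[110:230,140:340],None,fx=4,fy=4,interpolation=cv2.INTER_CUBIC))
o=telemetry.get_obs();print(o['time'],o['tool_pos'],o['wrist_force'])
ax=np.array([.57293,.08945])
hsv=cv2.cvtColor(s['image'],cv2.COLOR_RGB2HSV)[155:215,195:240]
ys,xs=np.nonzero(cv2.inRange(hsv,(5,120,60),(20,255,255)))
q=np.array([ray(s,x+195,y+155,.09)[:2] for x,y in zip(xs,ys)])-ax;r=np.hypot(*q.T)
print(len(xs),np.median((np.arctan2(-q[:,1],-q[:,0])-.2216)[(r>.05)&(r<.1)]))
E
```

```text
11.95 [ 0.47278422 -0.29635918  0.39555511] [ 0.25883685 -0.14982965 -0.28137542]
92 -0.6320344715496566
```

View pics/c6.png

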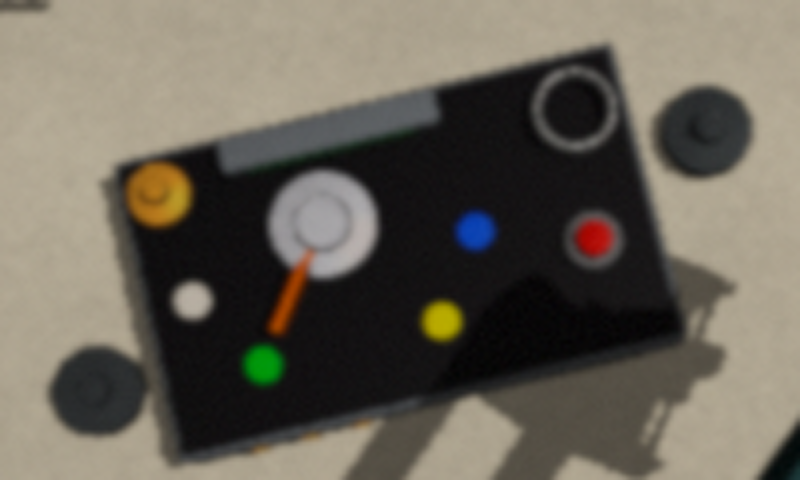

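The tab (275,330) points at green (264,365), measured at -0.63 rad. The red button is up at (595,240), and the loose items haven't moved.

```bash
python3 -c "
from bench import ticket
print(ticket.close_job())"
```

```text
the job is handed in; nothing more can be done
None
```

The job is handed in: the tab points at green (about -0.63 to -0.65 rad, mark at -0.65), the red button was pressed fully once and sprang back, and the loose things in the final view had not moved.

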